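# Find and seat the rocking bin cover

## Task

One of the four covers on the small blue bins is not seated: it rocks when pressed near an edge, while the others sit firm. Press the covers near an edge with a fingertip until you see one rock, then push that one straight down at its middle until it is fully home and level, and finish there with the fingertip still pressing it down and touching no other cover, so that the packer beside you can see which one it was. Do not pick up or lift anything, and leave the carton, the tape core and the jar alone.

Things in the scene. Friction and masses are not known exactly. Their poses are not given: they have to be found in the camera images.
- tray: flat black tray, 220 x 220 x 6 mm, fixed to the bench, with four identical blue bins two by two, centres at x, y = +-48 mm in its axes. Bins are 91 mm square outside, walls 3 mm thick, wall tops 60 mm above the bench. Origin: centre of the tray's underside, on the bench; z up, x away from the robot, turned by up to 35 degrees.
- cover_1: Cover of the near-left bin (along the tray's axes). Loose plain grey plastic cover, 80 x 80 mm, 18 mm high over all (6 mm top plate, lip 12 mm deep below its rim), set in the bin's mouth with 2 mm play. Origin: centre of its underside; axes as the tray's. All four covers are alike and start level, origins 50 mm and top faces 68 mm above the bench.
- cover_2: Cover of the near-right bin (along the tray's axes). Same as cover_1. Three of the four covers rest on their bins' ledges all round and do not give when pressed. The other one, which may be any, stands on a 12 mm square stop under its middle, its lip 6 mm above its bin's ledge, which lies that much lower than in the other bins.
- cover_3: Cover of the far-left bin (along the tray's axes). Same as cover_1. The unseated cover, pressed with under 1 N near the middle of any edge, tips by about 11 degrees until that edge meets the ledge (the top 22 mm from its centre sinks 3 mm, 33 mm from it 5 mm); let go, it comes level again.
- cover_4: Cover of the far-right bin (along the tray's axes). Same as cover_1. The unseated cover, pressed at its centre, holds up to about 9 N, then sinks with its stop by 6 mm on to the ledge and stays there level when let go: origin 44 mm, top 62 mm above the bench, 6 mm lower than its neighbours.
- carton: bystander: a small cardboard carton standing beside the tray, 60 x 50 x 70 mm high; origin at the centre of its underside
- tape: bystander: an empty tape core of brown card, 84 mm across, 64 mm bore, 25 mm high, lying flat beside the tray; origin at the centre of its underside
- tin: bystander: a small white jar with a steel cap, 48 mm across, 75 mm high, standing beside the tray; origin at the centre of its underside
Mind the look-alikes: they are no part of the job. Leave any green or turquoise look-alike of the cover_3 alone.

How it is judged:
By the outcome, as a careful person would: the job done as asked, in the order asked, and still so for the second after the job is handed in, while the arm keeps its last pose, push and grip.
It also fails if it takes over 51 s, if anything falls off the work surface, if the arm or the gripper's body presses on something with over 40 N, if the wrist force passes 120 N, or if a joint passes its speed limit or range.

## Robot

A 6-joint arm with a two-finger parallel gripper is mounted at the origin on the work surface. World frame = base frame: x ahead of the robot, y to its left, z up, the work surface at z = 0. Lengths are in m, angles in rad, forces in N, time in s.
With the tool pointing down it reaches from about 0.275 to 0.775 m from the base axis. Payload 14.6 kg.
Tool frame: the origin (TCP) lies midway between the tips of the shut fingers; the grasp point (between the pads) lies behind it (manip.tcp_to_grasp is the z of the grasp point in the tool frame, in m); z points along the fingers, y is the line along which they close (so a half turn about z gives the same grasp; the last joint's range is limited). The gripper opens to 85 mm and grips with 20 to 120 N. Pads are 22 mm wide; open, the fingers measure 114 mm over their backs; the gripper's body (76 mm by 85 mm) begins 54 mm behind the grasp point. The pads swing forward as they close: fully open they stand 13 mm farther back than shut.
Start: joints at [1.134, 0.263, -0.048, 1.259, 0, 1.415], TCP at [0.146, 0.504, 0.231] pointing down, gripper open.
Joint ranges: [-2.65, 2.65], [-0.89, 1.7], [-1.18, 1.37], [-2.13, 2.11], [-1.35, 1.29], [-3.14, 3.14]. Speed limits (rad/s): [1.89, 1.89, 2.57, 2.79, 3.14, 3.14].

## Interface

Orientations are given as a 3x3 rotation matrix whose columns are the frame's x, y, z axes.
In Python, from rig import manip gives the robot as it stands.
- The arm moves only by the tool apply_moves, never from a script. Its argument "targets" is a list of rows, each an object with "travel": the shift along the world's x, y, z in m, a list of three; "twist": the turn about the world's z in degrees. A call has 1 to 8 rows; each row shifts and turns the commanded pose from where the row before left it; what a row does not reach is not made up. A row lasts 1/8 s, in which the tool goes at most 62.5 mm and 10.7 degrees, less where a joint would pass 70% of its speed; a pose out of reach is approached as far as the arm can. A call with a gripper value outside its range is refused whole. "jaw" is the opening, from 0 (shut) to 1 (fully open), set as the call begins (left out, the last holds). The fingers move at their own pace and stop on an object; "squeeze" is the grip in N (left out, the last holds). Time passes only in rows, so rows that do not move let the fingers close. It gives the time, the measured TCP pose, the force, the opening and the grip force at its end, in the units of the state.
- manip.state(): the state, without advancing time (a new reading comes with each control period).
- manip.camera(name): name is "scene" or "top"; returns the picture (400x640x3 uint8, red, green, blue); there is no depth.
- manip.camera_params(name): a dict with "K" (3x3 intrinsics, pixels), "dist" ([k1, k2, p1, p2, k3] as OpenCV has them; the pictures are not rectified), "T" (4x4, takes a point from camera to world coordinates). Camera axes: x right, y up, looking along -z (the intrinsics and any distortion apply to the point x, -y, -z); pixel columns grow to the right and rows downward; lengths in m; the calibration is good to about 2 mm. A picture is of the moment at which its call begins. camera_params takes no time and is no camera call.
- manip.job_done(): hands the job in; it is judged then, once.
Trained networks look in the newest picture that a camera, given by its name, has taken for a name from the list of things; names that differ only in an ending like _2 or _b are one class to them, and where a whole thing is asked for, a point or a joint stands for the part that bears it (a point fixed in the world has none). Each returns a list of dicts, best first, with "confidence" (0 to 1); they miss things now and then, are a little off and sometimes report something else, mostly with a low value. They report only what shows in the picture. A call takes as long as a camera call. They do not tell look-alikes from the thing itself.
- manip.spot_in(label, camera): "xy" ([column, row] in pixels, amid what is visible of it).
- manip.regions_of(label, camera): "region" (400x640 bool, what is visible of it) and "xy" ([column, row] in pixels, amid what is visible of it).
- manip.tip_of(label, camera): "xy" ([column, row] in pixels: a listed point, or the origin of a listed thing).
The state is a dict: "time_s": time; "joint_positions": joint angles; "dq": joint speeds; "joint_torque": joint torques, N m; "tool_pos": TCP position; "eef_rot": TCP orientation; "force": force on the tool from outside, world axes, zero at the start; "moment": the same for the moment, N m; "gripper_width": opening from 0.0 (shut) to 1.0 (fully open); "grasp_force": force on a finger pad.
Only numpy, scipy, OpenCV 4.12 (cv2) and the standard library are available. Lean on these libraries where they do the work, as an engineer would, in place of code of your own. Each camera call takes 0.05 s, during which the arm holds its last target. There are 200 camera calls.

## Working session

There is one attempt and no reset: what is moved stays moved. The work goes in short steps, Python scripts to look and compute and a tool call to move; the robot and the scene stay as the last step left them, time stands still between calls to the robot, and variables do not carry over. Pictures are saved under pics/ and viewed, at most 10 in all, crops included, and the job is handed in when it is done.

Besides the shell and the picture viewer there is one more tool, called after "Request:" as name([rows], argument=value, ...), one row to a line, values as JSON. apply_moves: Moves the arm, as the interface text tells. Its arguments: {"type":"object","properties":{"targets":{"type":"array"},"jaw":{"type":"number"},"squeeze":{"type":"number"}},"required":["targets"]}

```bash
mkdir -p pics
python3 - <<'E'
from rig import manip
import cv2,numpy as np
for c in("scene","top"):
    im=manip.camera(c);cv2.imwrite(f"pics/{c}0.png",im[:,:,::-1])
    for l in("cover_1","tray"):
        print(c,l,[(np.round(d["xy"],1).tolist(),round(d["confidence"],2)) for d in manip.tip_of(l,c)])
    p=manip.camera_params(c);print(np.round(p["T"],3).tolist(),p["K"][0][0])
s=manip.state();print(s["tool_pos"],s["eef_rot"],s["gripper_width"],manip.tcp_to_grasp,s["time_s"])
E
```

```text
scene cover_1 [([213.1, 208.3], 0.93), ([227.2, 243.9], 0.85), ([262.9, 192.6], 0.76), ([250.2, 359.5], 0.72), ([398.8, 236.1], 0.62)]
scene tray [([246.0, 232.8], 0.87)]
[[0.603, -0.575, 0.553, 1.094], [0.797, 0.419, -0.434, -0.321], [0.017, 0.703, 0.711, 0.681], [0.0, 0.0, 0.0, 1.0]] 445.12266687562675
top cover_1 [([397.3, 194.0], 0.72), ([389.3, 233.9], 0.7), ([419.1, 111.0], 0.64), ([351.9, 222.6], 0.62), ([276.6, 136.5], 0.62), ([357.7, 183.1], 0.57)]
top tray [([372.6, 206.6], 0.83)]
[[-0.027, 0.999, -0.035, 0.564], [-0.999, -0.028, -0.03, 0.027], [-0.031, 0.034, 0.999, 0.905], [0.0, 0.0, 0.0, 1.0]] 375.41641691795064
[0.14597329 0.50423185 0.23114881] [[-9.60560611e-01  2.78070675e-01 -1.13370543e-04]
 [ 2.78070695e-01  9.60560581e-01 -2.43288779e-04]
 [ 4.12477990e-05 -2.65218644e-04 -9.99999964e-01]] 0.9959279775474151 -0.0187 0.3
```

View pics/top0.png

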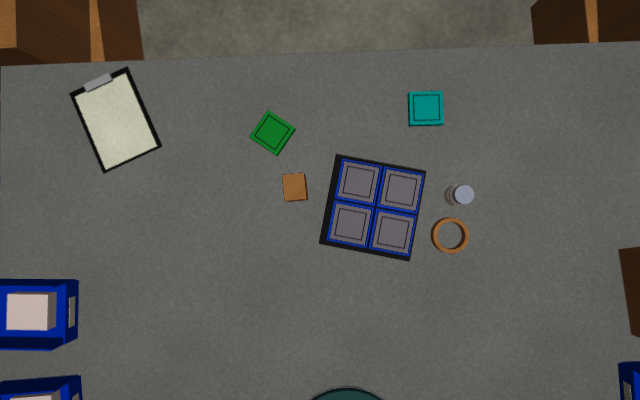

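View pics/scene0.png

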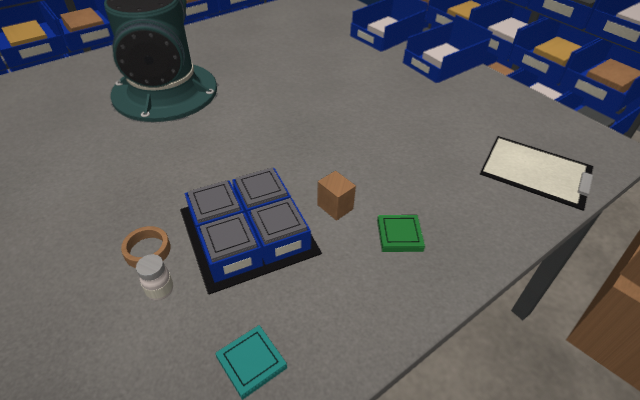

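The top picture shows the base at the bottom, with x up and y left. Candidates for the covers in the top picture:
- Grey covers in blue bins: near-left (350,222), near-right (393,232), far-left (359,181), far-right (402,189).
- Look-alikes: green (272,133) and turquoise (426,108), both lying on the bench.

I choose the four grey ones on the bins.

```bash
cat > h.py <<'E'
from rig import manip
import cv2,numpy as np
def rays(c,px):
    p=manip.camera_params(c);T=np.array(p["T"])
    u=cv2.undistortPoints(np.float64(px).reshape(-1,1,2),np.array(p["K"]),np.array(p["dist"])).reshape(-1,2)
    d=np.c_[u[:,0],-u[:,1],-np.ones(len(u))]@T[:3,:3].T
    return T[:3,3],d
def plane(c,px,z):
    o,d=rays(c,px);return o+d*((z-o[2])/d[:,2])[:,None]
def project(c,P):
    p=manip.camera_params(c);T=np.array(p["T"])
    q=(np.atleast_2d(P)-T[:3,3])@T[:3,:3]*[1,-1,-1]
    return cv2.projectPoints(q,np.zeros(3),np.zeros(3),np.array(p["K"]),np.array(p["dist"]))[0].reshape(-1,2)
def tray(c,o,yaw): # 4 cover centres on top
    R=np.array([[np.cos(yaw),-np.sin(yaw)],[np.sin(yaw),np.cos(yaw)]])
    return np.c_[np.array(o)+np.array(c)@R.T,np.full(len(c),.068)]
E
python3 - <<'E'
from h import *
C=[(-.048,.048),(-.048,-.048),(.048,.048),(.048,-.048)]
for c in("scene","top"):
    im=manip.camera(c);pts=[]
    for d in manip.regions_of("cover_1",c):
        r=d["region"]; px=im[r].astype(int).mean(0)
        if px.max()-px.min()>40: continue
        ys,xs=np.nonzero(r);w=plane(c,np.c_[xs,ys],.068)[:,:2]
        (x,y),s,a=cv2.minAreaRect(w.astype(np.float32)*1000)
        print(c,round(x),round(y),np.round(s),round(a,1),np.round(w.mean(0)*1000),round(d["confidence"],2));pts.append(w.mean(0))
    pts=np.array(pts)
    if len(pts)==4:
        o=pts.mean(0);v=pts-o
        yaw=np.mean((np.arctan2(v[:,1],v[:,0])-np.pi/4)%(np.pi/2)); yaw=(yaw+np.pi/4)%(np.pi/2)-np.pi/4
        print("tray",o,np.degrees(yaw),np.linalg.norm(v,axis=1))
        q=tray(C,o,yaw);print(q.round(4).tolist())
        S=[(a+i*.04,b+j*.04) for a,b in C for i,j in((1,1),(1,-1),(-1,-1),(-1,1))]
        k=3;out=cv2.resize(im[:,:,::-1],None,fx=k,fy=k)
        for P in project(c,tray(S,o,yaw)).reshape(4,4,2): cv2.polylines(out,[((P+.5)*k).astype(int)],1,(0,255,255),1)
        x,y=(project(c,[[*o,.06]])[0]*k).astype(int)
        cv2.imwrite(f"pics/{c}1.png",out[max(0,y-200):y+200,max(0,x-200):x+200])
E
python3 -c "
import cv2;cv2.imwrite('pics/both1.png',cv2.hconcat([cv2.imread('pics/scene1.png'),cv2.imread('pics/top1.png')]))"
```

```text
scene 608 -135 [81. 88.] 77.3 [ 609. -136.] 0.91
scene 534 -22 [84. 90.] 78.3 [536. -23.] 0.84
scene 515 -114 [83. 92.] 75.4 [ 516. -115.] 0.72
scene 628 -42 [84. 89.] 78.3 [629. -43.] 0.55
tray [ 0.57262741 -0.07919661] -12.354520745584233 [0.06748116 0.06736134 0.06679216 0.06729024]
[[0.536, -0.022, 0.068], [0.5155, -0.1158, 0.068], [0.6298, -0.0426, 0.068], [0.6092, -0.1364, 0.068]]
top 529 -20 [79. 79.] 79.1 [530. -20.] 0.84
top 622 -40 [82. 82.] 76.4 [622. -40.] 0.84
top 603 -133 [83. 83.] 77.7 [ 602. -133.] 0.81
top 509 -111 [82. 81.] 78.2 [ 509. -111.] 0.78
tray [ 0.56570536 -0.07582044] -12.67641644619526 [0.06688131 0.06734449 0.06779249 0.06675434]
[[0.5294, -0.0185, 0.068], [0.5083, -0.1121, 0.068], [0.6231, -0.0395, 0.068], [0.602, -0.1332, 0.068]]
```

View pics/both1.png

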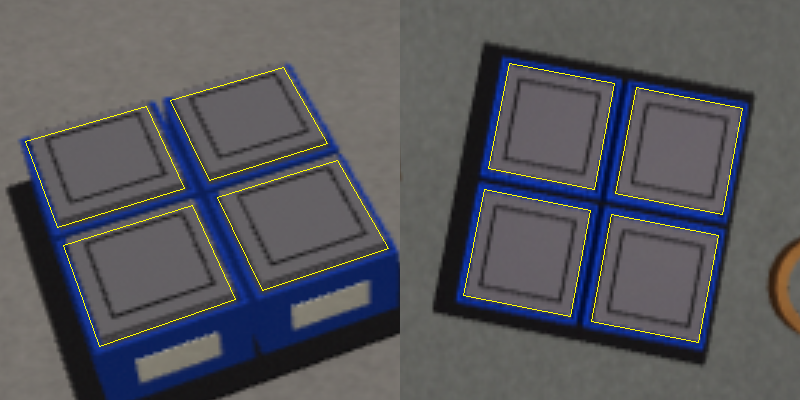

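The boxes fit the four grey covers; in the close crop the top view fits well, and the scene view is biased a few mm towards its camera. Tray is at about (0.567, -0.0765), yaw -12.5°. I'll go above cover_1, near its -x edge, with the fingers shut.

Request:
apply_moves([
  {"travel": [0.03,-0.043,0],"twist": 3.6},
  {"travel": [0.03,-0.043,0],"twist": 0},
  {"travel": [0.03,-0.043,0],"twist": 0},
  {"travel": [0.03,-0.043,0],"twist": 0},
  {"travel": [0.03,-0.043,0],"twist": 0},
  {"travel": [0.03,-0.043,0],"twist": 0},
  {"travel": [0.03,-0.043,0],"twist": 0},
  {"travel": [0.03,-0.043,0],"twist": 0},
], jaw=0)

```text
time_s: 1.5
tool_pos: [0.3868, 0.1587, 0.2315]
eef_rot: [[-0.976, 0.217, 0.001], [0.217, 0.976, 0.0], [-0.001, 0.0, -1.0]]
force: [0.3, 0.9, 1.4]
gripper_width: 0.001
grasp_force: 0.0
```

Request:
apply_moves([
  {"travel": [0.03,-0.043,0],"twist": 0},
  {"travel": [0.03,-0.043,0],"twist": 0},
  {"travel": [0.03,-0.043,-0.03],"twist": 0},
  {"travel": [0.028,-0.0447,-0.03],"twist": 0},
  {"travel": [0,0,-0.05],"twist": 0},
  {"travel": [0,0,-0.03],"twist": 0},
  {"travel": [0,0,-0.01],"twist": 0},
  {"travel": [0,0,0],"twist": 0},
])

```text
time_s: 2.5
tool_pos: [0.5041, -0.0133, 0.0816]
eef_rot: [[-0.976, 0.217, -0.0], [0.217, 0.976, 0.0], [0.0, -0.0, -1.0]]
force: [-0.2, -0.7, 0.9]
gripper_width: 0.002
grasp_force: 0.0
```

```bash
cat > look.py <<'E'
from h import *
import sys
im=manip.camera("scene")[:,:,::-1];t=manip.camera("top")[:,:,::-1]
cv2.imwrite(f"pics/{sys.argv[1]}.png",cv2.hconcat([cv2.resize(im[130:290,160:340],(600*2//3,356)),cv2.resize(t[140:270,310:440],(356,356))]))
s=manip.state();print(s["time_s"],s["tool_pos"].round(4),s["force"].round(1))
E
python3 look.py a
```

```text
2.6 [ 0.5047 -0.0134  0.0825] [-0.3 -0.4 -0.4]
```

View pics/a.png

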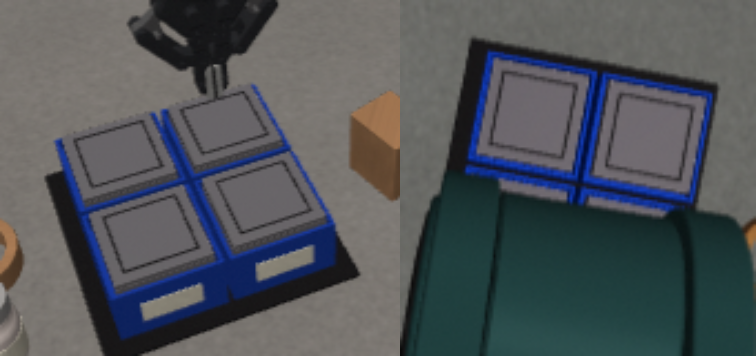

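The scene crop (left) shows the shut fingertip over cover_1's near edge at (215,95), clear of the others. Now I press gently.

Request:
apply_moves([
  {"travel": [0,0,-0.009],"twist": 0},
  {"travel": [0,0,-0.003],"twist": 0},
  {"travel": [0,0,-0.001],"twist": 0},
  {"travel": [0,0,-0.001],"twist": 0},
  {"travel": [0,0,-0.0005],"twist": 0},
  {"travel": [0,0,0],"twist": 0},
])

```text
time_s: 3.35
tool_pos: [0.504, -0.0134, 0.0679]
eef_rot: [[-0.976, 0.217, 0.001], [0.217, 0.976, -0.0], [-0.001, -0.0, -1.0]]
force: [-7.9, 1.5, 21.9]
gripper_width: -0.0
grasp_force: 11.1
```

cover_1 is firm (22 N, z stays at 68 mm). Next is cover_2.

Request:
apply_moves([
  {"travel": [0,0,0.018],"twist": 0},
  {"travel": [-0.0103,-0.0468,0.002],"twist": 0},
  {"travel": [-0.0103,-0.0469,0],"twist": 0},
  {"travel": [0,0,-0.012],"twist": 0},
  {"travel": [0,0,-0.006],"twist": 0},
  {"travel": [0,0,-0.0015],"twist": 0},
  {"travel": [0,0,-0.0005],"twist": 0},
  {"travel": [0,0,0],"twist": 0},
])

```text
time_s: 4.35
tool_pos: [0.4832, -0.1067, 0.0679]
eef_rot: [[-0.976, 0.216, -0.0], [0.216, 0.976, -0.002], [-0.0, -0.002, -1.0]]
force: [-11.3, -4.0, 28.2]
gripper_width: 0.001
grasp_force: 14.1
```

cover_2 is firm too. Next is cover_4.

Request:
apply_moves([
  {"travel": [0,0,0.018],"twist": 0},
  {"travel": [0.0468,-0.0103,0.002],"twist": 0},
  {"travel": [0.0468,-0.0104,0],"twist": 0},
  {"travel": [0,0,-0.012],"twist": 0},
  {"travel": [0,0,-0.006],"twist": 0},
  {"travel": [0,0,-0.0015],"twist": 0},
  {"travel": [0,0,-0.0005],"twist": 0},
  {"travel": [0,0,0],"twist": 0},
])

```text
time_s: 5.35
tool_pos: [0.5768, -0.1278, 0.0672]
eef_rot: [[-0.976, 0.217, 0.0], [0.217, 0.976, -0.0], [-0.0, -0.0, -1.0]]
force: [-0.1, -0.3, 0.3]
gripper_width: 0.001
grasp_force: 0.2
```

cover_4 seems to give. I'll press 1.3 mm more and look.

Request:
apply_moves([
  {"travel": [0,0,-0.0008],"twist": 0},
  {"travel": [0,0,-0.0005],"twist": 0},
  {"travel": [0,0,0],"twist": 0},
])

```text
time_s: 5.72
tool_pos: [0.577, -0.1279, 0.0656]
eef_rot: [[-0.976, 0.217, 0.0], [0.217, 0.976, -0.0], [-0.0, -0.0, -1.0]]
force: [-1.9, 0.2, 2.5]
gripper_width: -0.007
grasp_force: 1.2
```

```bash
python3 look.py b
```

```text
5.825 [ 0.577  -0.1278  0.0656] [-1.   0.4  3.4]
```

View pics/b.png

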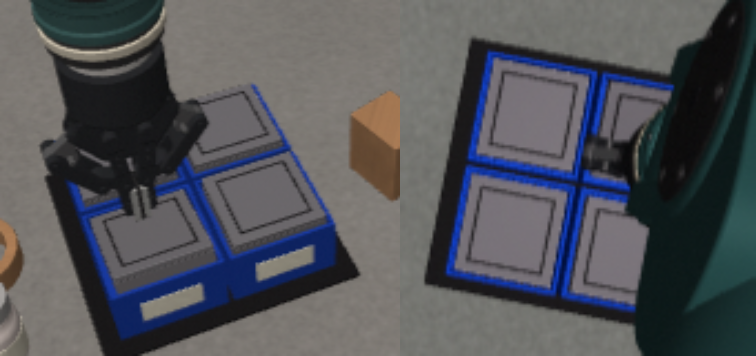

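The tip is at (140,215) on cover_4's near half. The cover sinks to 65.6 mm at about 3 N, where the two others stayed at 68 mm under 22–28 N, so cover_4 rocks. I'll lift off and go to its middle.

Request:
apply_moves([
  {"travel": [0,0,0.012],"twist": 0},
  {"travel": [0.0132,-0.0029,0],"twist": 0},
  {"travel": [0.0132,-0.0029,0],"twist": 0},
  {"travel": [0,0,0],"twist": 0},
])

```text
time_s: 6.32
tool_pos: [0.6046, -0.1339, 0.0773]
eef_rot: [[-0.976, 0.217, 0.001], [0.217, 0.976, -0.0], [-0.001, -0.0, -1.0]]
force: [0.2, -0.4, 0.2]
gripper_width: -0.001
grasp_force: 0.0
```

```bash
python3 look.py c; python3 -c "
import cv2
a,b,c=[cv2.imread(f'pics/{k}.png')[150:320,60:340] for k in 'abc']
cv2.imwrite('pics/abc.png',cv2.vconcat([a,b,c]))"
```

```text
6.425 [ 0.6034 -0.1336  0.0772] [ 0.1  0.1 -0.1]
```

View pics/abc.png

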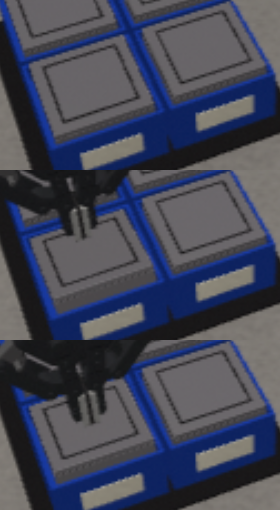

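Top to bottom (before, pressed, let go): pressed, cover_4's far lip stands higher and thicker at (105,290); let go, it is level again. The tip is near the middle (92,422). I'll check the centring with the calibration.

Run:
```python
from h import *
g=cv2.imread("pics/scene0.png")
print(plane("scene",[[228.4,233.8]],.068),project("scene",[manip.state()["tool_pos"],[.6034,-.1336,.068]]))
# dark inner line in first top image
for c in("scene","top"):
    g=cv2.imread(f"pics/{c}0.png").max(2).astype(int)
    x,y=project(c,[[.6035,-.1335,.068]])[0].round().astype(int)
    m=np.zeros(g.shape,np.uint8);q=project(c,[[.6035+a,-.1335+b,.068] for a,b in((.0416,.023),(.023,-.0416),(-.0416,-.023),(-.023,.0416))])
    q=(q-[x,y])*.85+[x,y]
    cv2.fillConvexPoly(m,q.astype(int),1)
    med=np.median(g[m>0]);ys,xs=np.nonzero((m>0)&(g<med-25))
    r=cv2.minAreaRect(plane(c,np.c_[xs,ys],.068)[:,:2].astype(np.float32)*1000);print(c,len(xs),r)
```

```text
[[ 0.60437845 -0.1308112   0.068     ]] [[226.09941366 230.80599358]
 [226.73434836 234.17707618]]
scene 70 ((601.3430786132812, -133.6758270263672), (57.88465881347656, 59.25725173950195), 73.4854736328125)
top 55 ((604.2460327148438, -132.93344116210938), (58.346370697021484, 58.76353073120117), 74.01777648925781)
```

Centre is about (0.603, -0.133), so the tip is within 1 mm. Pressing down.

Request:
apply_moves([
  {"travel": [0,0,-0.007],"twist": 0},
  {"travel": [0,0,-0.002],"twist": 0},
  {"travel": [0,0,-0.002],"twist": 0},
  {"travel": [0,0,-0.002],"twist": 0},
  {"travel": [0,0,-0.001],"twist": 0},
  {"travel": [0,0,-0.001],"twist": 0},
  {"travel": [0,0,0],"twist": 0},
])

```text
time_s: 7.3
tool_pos: [0.6029, -0.1335, 0.0626]
eef_rot: [[-0.976, 0.217, -0.0], [0.217, 0.976, 0.0], [0.0, -0.0, -1.0]]
force: [-3.0, 0.2, 4.9]
gripper_width: 0.001
grasp_force: 2.4
```

Request:
apply_moves([
  {"travel": [0,0,-0.0008],"twist": 0},
  {"travel": [0,0,-0.0005],"twist": 0},
  {"travel": [0,0,0],"twist": 0},
  {"travel": [0,0,0],"twist": 0},
])

```text
time_s: 7.8
tool_pos: [0.6029, -0.1335, 0.062]
eef_rot: [[-0.976, 0.217, -0.0], [0.217, 0.976, -0.0], [-0.0, -0.0, -1.0]]
force: [-5.8, 2.8, 15.1]
gripper_width: -0.001
grasp_force: 7.2
```

```bash
python3 look.py d
```

```text
7.9 [ 0.6029 -0.1335  0.062 ] [-5.8  1.8 14.3]
```

View pics/d.png

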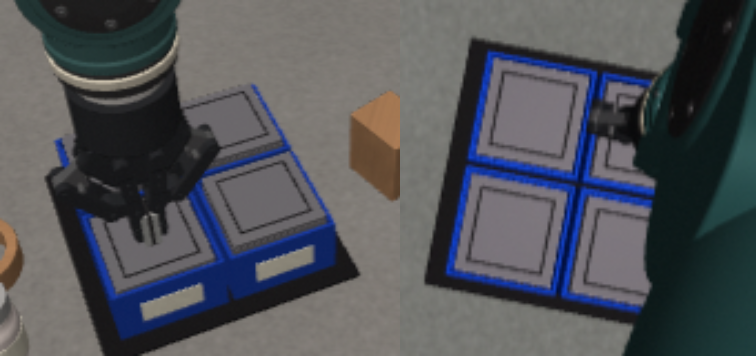

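It is level and flush at z = 62.0 mm under 15 N, with the tip at (150,240) in its middle. One small extra push will confirm it is on the ledge.

Request:
apply_moves([
  {"travel": [0,0,-0.0003],"twist": 0},
  {"travel": [0,0,0],"twist": 0},
  {"travel": [0,0,0],"twist": 0},
])

```text
time_s: 8.28
tool_pos: [0.6029, -0.1335, 0.062]
eef_rot: [[-0.976, 0.217, 0.0], [0.217, 0.976, -0.0], [-0.0, -0.0, -1.0]]
force: [-8.3, 2.0, 19.0]
gripper_width: -0.002
grasp_force: 9.2
```

```bash
python3 -c "
from rig import manip
s=manip.state();print(s['tool_pos'],s['force']);print(manip.job_done())"
```

```text
[ 0.60294016 -0.13345927  0.06196601] [-8.29370411  1.95621523 18.97199688]
the job is handed in; nothing more can be done
None
```

cover_4 (far-right) was the one that rocked; it is now pushed home and level at 62 mm, the fingertip still holds it at its middle with about 19 N, and the job is handed in (cover_3 was not pressed, as cover_4 had already rocked).

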